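# Start the leak tester and hold the split filter cell closed

### The job

Start the leak tester by pressing its round key, then its square key, then its long bar key, one at a time and each fully down, and never the cross-shaped key. Then fit the white upper half of the filter cell onto the two dowels of the lower half, larger hole over the thicker dowel, and press it down against the sprung seal until the two faces meet. Finish while still holding the halves firmly pressed together with the gripper; leave the bottles and glassware standing where they are.

Things in the scene. Friction and masses are not known exactly. Their poses are not given: they have to be found in the camera images.
- tester: Leak tester: low grey box 120 mm deep (x), 230 mm wide (y), 45 mm high, fixed on the bench, with a flat top carrying a display and a row of four off-white spring keys 50 mm apart along its y axis, in any order. Origin: centre of its underside.
- key_round_top (a point): Centre of the top of the round key of the leak tester (round cap 26 mm across), 59 mm above the bench when up, 10 mm above its black bezel; it is pressed straight down.
- key_round (a joint): Travel of the round key in m: 0 is up, 0.005 is fully down; sprung, about 1.5 N to start and 5 N fully down, comes back up by itself.
- key_square_top (a point): Centre of the top of the square key of the leak tester (square cap 24 x 24 mm), 59 mm above the bench when up, 10 mm above its black bezel; it is pressed straight down.
- key_square (a joint): Travel of the square key in m: 0 is up, 0.005 is fully down; sprung, about 1.5 N to start and 5 N fully down, comes back up by itself.
- key_bar_top (a point): Centre of the top of the bar key of the leak tester (long narrow bar cap, 38 x 14 mm, its length running across the row of keys), 59 mm above the bench when up, 10 mm above its black bezel; it is pressed straight down.
- key_bar (a joint): Travel of the bar key in m: 0 is up, 0.005 is fully down; sprung, about 1.5 N to start and 5 N fully down, comes back up by itself.
- key_cross_top (a point): Centre of the top of the cross key of the leak tester (plus-shaped cap, 28 mm over each arm, arms 9 mm wide), 59 mm above the bench when up, 10 mm above its black bezel; it is pressed straight down.
- key_cross (a joint): Travel of the cross key in m: 0 is up, 0.005 is fully down; sprung, about 1.5 N to start and 5 N fully down, comes back up by itself.
- lower_half: Lower half of the filter cell, fixed on the bench: bare steel block 110 (x) x 70 (y) mm on a dark foot 130 x 90 x 10 mm. Flat top face 45 mm above the bench, with two upright steel dowels and, between them, a round black sprung seal. A short brass port sticks out of its +x end. Origin: centre of its underside, at bench level; z up.
- big_dowel (a point): Centre of the tip of the lower half's thick dowel (14 mm), at its x = +40 mm, y = 0, 69 mm above the bench. Both dowels stand 24 mm above the top face; their top 7 mm tapers by 3.5 mm of radius.
- small_dowel (a point): Centre of the tip of the lower half's thin dowel (10 mm), at its x = -40 mm, y = 0, 69 mm above the bench.
- seal (a joint): How far the sprung seal (black disc 44 mm across, centre of the lower half) is pushed down, in m: 0 is up, 5 mm proud of the face; at 0.005 it is flush and the halves' faces meet. About 5 N to start, 12 N when flush: the upper half's own weight leaves a 5 mm gap, and the seal lifts it again when let go.
- upper_half: Upper half of the filter cell, loose, white plastic, about 0.3 kg: flat plate 110 (x) x 70 (y) x 22 mm with a grip rib on top and two holes right through. A short brass port sticks 22 mm out of its +x end. Starts flat on the bench, rib up. Origin: centre of its underside. Pressed home, its origin is 45 mm above the lower half's origin, x axes pointing the same way.
- rib_top (a point): Centre of the top of the upper half's grip rib, 62 mm above its underside, over its origin. The rib is 54 mm long (x), 24 mm wide (y) and stands 40 mm above the plate: pinch it across its width.
- big_hole (a point): Centre of the upper half's larger hole (16 mm), on its underside, at its x = +40 mm, y = 0.
- small_hole (a point): Centre of the upper half's smaller hole (12 mm), on its underside, at its x = -40 mm, y = 0.
- beaker: Bystander: glass beaker, 64 mm across, 85 mm tall, standing on the bench; leave it where it is. Origin: centre of its underside.
- dish: Bystander: low round glass dish, 72 mm across, 22 mm tall, standing on the bench; leave it where it is. Origin: centre of its underside.
- white_bottle: Bystander: white plastic jar with a red cap, 70 mm across, 150 mm tall, standing on the bench; leave it where it is. Origin: centre of its underside.
- brown_bottle: Bystander: brown glass bottle with a black cap, 62 mm across, 140 mm tall, standing on the bench; leave it where it is. Origin: centre of its underside.
There are look-alikes about, which are no part of the job. Leave any green look-alike of the lower_half alone. Leave any green look-alike of the upper_half alone.

How it is judged:
By the outcome, as a careful person would: the job done as asked, in the order asked, and still so for the second after the job is handed in, while the arm keeps its last pose, push and grip.
It also fails if it takes over 48 s, if anything falls off the work surface, if the arm or the gripper's body presses on something with over 40 N, if the wrist force passes 120 N, or if a joint passes its speed limit or range.

### The arm

A 7-joint arm with a two-finger parallel gripper is mounted at the origin on the work surface. World frame = base frame: x ahead of the robot, y to its left, z up, the work surface at z = 0. Lengths are in m, angles in rad, forces in N, time in s.
With the tool pointing down it reaches from about 0.4 to 0.85 m from the base axis. Payload 4.5 kg.
Tool frame: the origin (TCP) lies midway between the tips of the shut fingers; the grasp point (between the pads) lies 19 mm behind it; z points along the fingers, y is the line along which they close (so a half turn about z gives the same grasp; the last joint's range is limited). The gripper opens to 85 mm and grips with 20 to 120 N. Pads are 22 mm wide; open, the fingers measure 114 mm over their backs; the gripper's body (76 mm by 85 mm) begins 54 mm behind the grasp point. The pads swing forward as they close: fully open they stand 13 mm farther back than shut.
Start: joints at [-1.27, 0.689, -0.195, 1.565, 0.157, 0.902, -0.215], TCP at [0.165, 0.603, 0.206] pointing down, gripper open.
Joint ranges: [-3.01, 3.01], [-0.46, 2.08], [-1.47, 1.51], [0.13, 2.56], [-1, 4.14], [0.04, 2.09], [-2.66, 2.66]. Speed limits (rad/s): [2.57, 2.57, 3.14, 3.14, 3.14, 3.14, 3.14].

### API

Orientations are given as a unit quaternion [w, x, y, z].
In Python, from workcell import arm gives the robot as it stands.
- The arm moves only by the shell command python3 -m crank 'ROWS' [FORCE]. ROWS is JSON, a list of rows, each an object of numbers: "fingers": the opening, from 0 (shut) to 1 (fully open); "dx", "dy", "dz": the shift along the tool's x, y, z in mm; "wx", "wy", "wz": the turn, a rotation vector about the tool's x, y, z in degrees. In form: [{"fingers": .., "dx": .., "dy": .., "dz": .., "wx": .., "wy": .., "wz": ..}, ...]. A call has 1 to 8 rows; each row is the pose to reach, as a shift and turn from the pose commanded when the call began, along the tool's axes at that moment; what a row does not reach only later rows make up. A row lasts 1/10 s, in which the tool goes at most 50 mm and 8.59 degrees, less where a joint would pass 70% of its speed; a pose out of reach is approached as far as the arm can. A call with a gripper value outside its range is refused whole. The fingers move at their own pace and stop on an object; FORCE is the grip in N (left out, the last holds). Time passes only in rows, so rows that repeat a pose let the fingers close. It gives the time, the measured TCP pose, the force, the opening and the grip force at its end, in the units of the state.
- arm.get_obs(): the state, without advancing time (a new reading comes with each control period).
- arm.grab_frame(name): name is "side" or "top" or "wrist"; returns the picture (480x640x3 uint8, red, green, blue); there is no depth.
- arm.camera_info(name): a dict with "fx", "fy", "cx", "cy" (pixels), "rvec" (rotation vector, rad) and "tvec" (3), from world to camera coordinates, as OpenCV has them; the wrist camera has in their place "mount" (4x4, takes a point from camera to tool coordinates, whose origin is the TCP and whose axes are the flange's). Camera axes: x right, y down, z forward; pixel columns grow to the right and rows downward; lengths in m; the calibration is good to about 2 mm. A picture is of the moment at which its call begins: read the wrist's pose just before it. camera_info takes no time and is no camera call.
- arm.close_job(): hands the job in; it is judged then, once.
The state is a dict: "time_s": time; "joints": joint angles; "dq": joint speeds; "joint_torque": joint torques, N m; "ee_pos": TCP position; "tcp_rot": TCP orientation; "force": force on the tool from outside, world axes, zero at the start; "torque": the same for the moment, N m; "gripper_width": finger opening in m; "grip_force": force on a finger pad.
Only numpy, scipy, OpenCV 4.12 (cv2) and the standard library are available. Lean on these libraries where they do the work, as an engineer would, in place of code of your own. Each camera call takes 0.05 s, during which the arm holds its last target. There are 200 camera calls.

## Working session

There is one attempt and no reset: what is moved stays moved. The work goes in short steps, Python scripts to look and compute and a shell command to move; the robot and the scene stay as the last step left them, time stands still between calls to the robot, and variables do not carry over. Pictures are saved under pics/ and viewed, at most 10 in all, crops included, and the job is handed in when it is done.

```bash
mkdir -p pics; ls; python3 - <<'E'
from workcell import arm
import cv2,json
o=arm.get_obs();print({k:o[k] for k in("time_s","ee_pos","tcp_rot","force","gripper_width")})
for n in("top","side","wrist"):
    f=arm.grab_frame(n);cv2.imwrite(f"pics/{n}0.png",f[:,:,::-1]);print(n,arm.camera_info(n))
E
```

```text
pics
{'time_s': 0.0, 'ee_pos': array([0.16464865, 0.60218799, 0.20517697]), 'tcp_rot': array([-6.51305501e-05,  1.32981284e-01,  9.91118113e-01, -9.27718521e-04]), 'force': array([ 0.76034251, -0.04191557,  0.04223229]), 'gripper_width': 0.08567321652938617}
top {'fx': 561.5025476750186, 'fy': 561.5025476750186, 'cx': 321.8112644237299, 'cy': 247.01058129084342, 'rvec': array([ 2.0682159 , -2.15755627,  0.21331992]), 'tvec': array([0.03396113, 0.58076554, 1.0104929 ])}
side {'fx': 534.9870394854142, 'fy': 534.9870394854142, 'cx': 323.64291327313657, 'cy': 242.95358497515218, 'rvec': array([ 0.41500198, -2.83815749,  1.06713223]), 'tvec': array([0.56733856, 0.18037831, 1.22331119])}
wrist {'fx': 379.12647909530887, 'fy': 379.12647909530887, 'cx': 326.2064706486766, 'cy': 242.16030279884535, 'mount': array([[-8.52371674e-04, -9.58948204e-01, -2.83579999e-01,
         7.18500955e-02],
       [ 9.99998926e-01, -1.15552985e-03,  9.01765001e-04,
         9.47362687e-04],
       [-1.19243108e-03, -2.83578925e-01,  9.58948159e-01,
        -1.66673047e-01],
       [ 0.00000000e+00,  0.00000000e+00,  0.00000000e+00,
         1.00000000e+00]])}
```

View pics/top0.png

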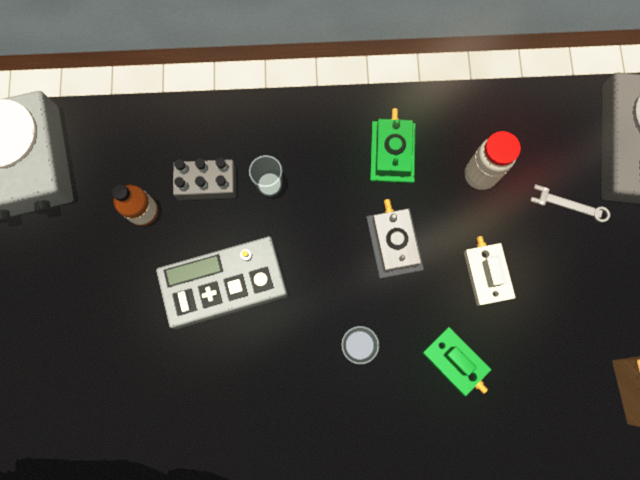

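View pics/side0.png

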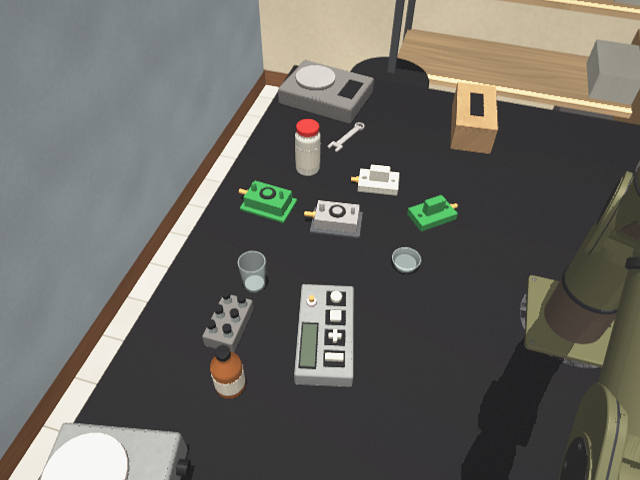

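The top view shows:
- **Tester keys:** bar (184,301), cross (209,294), square (236,287) and round (261,280).
- **Lower half:** the steel one is at (396,240). Its green look-alike is at (395,148).
- **Upper half:** the white one is at (490,273). Its green look-alike is at (457,361).

Steel and white fit the description. Next I measure and confirm in one crop.

```bash
cat > h.py <<'E'
import numpy as np,cv2
from workcell import arm
from scipy.spatial.transform import Rotation as R
def cam(n,pose=None):
    c=arm.camera_info(n);K=np.array([[c['fx'],0,c['cx']],[0,c['fy'],c['cy']],[0,0,1]])
    if n=='wrist':
        p,q=pose; T=np.eye(4);T[:3,:3]=R.from_quat(np.roll(q,-1)).as_matrix();T[:3,3]=p
        W=T@c['mount'];return K,W[:3,:3],W[:3,3]
    r=cv2.Rodrigues(c['rvec'])[0];return K,r.T,-r.T@c['tvec']
def px2w(cm,uv,z):
    K,r,o=cm;d=r@np.linalg.inv(K)@np.array([uv[0],uv[1],1.]);return o+d*(z-o[2])/d[2]
def w2px(cm,p):
    K,r,o=cm;q=K@(r.T@(np.asarray(p)-o));return q[:2]/q[2]
def blobs(m,lo=5,hi=1e9):
    n,l,s,c=cv2.connectedComponentsWithStats(m.astype(np.uint8))
    return [(s[i],c[i]) for i in range(1,n) if lo<=s[i][4]<=hi]
def tool(pose,v): # world vector -> tool axes, mm
    return R.from_quat(np.roll(pose,-1)).inv().apply(v)*1000
E
python3 - <<'E'
from h import *
im=cv2.imread('pics/top0.png');cm=cam('top');hsv=cv2.cvtColor(im,cv2.COLOR_BGR2HSV)
print('cam at',cm[2])
w=(hsv[...,2]>215)&(hsv[...,1]<50)
for s,c in blobs(w[230:340,150:540],20): 
    c=c+[150,230];print('white',s[4],c.round(1),px2w(cm,c,.059).round(4))
g=hsv[...,2]
for s,c in blobs((g[195:310,360:530]<110),6,400):
    c=c+[360,195];print('dark',s[2:5],c.round(1),px2w(cm,c,.022).round(4))
a=cv2.resize(im[235:330,150:295],None,fx=5,fy=5,interpolation=cv2.INTER_CUBIC)[:,:]
b=cv2.resize(im[190:310,360:520],None,fx=5,fy=5,interpolation=cv2.INTER_CUBIC)
cv2.imwrite('pics/c1.png',b)
E
```

```text
cam at [0.36558897 0.0116121  1.10713492]
white 814 [398.4 251. ] [ 0.5677 -0.1358  0.059 ]
white 118 [396.8 237.8] [ 0.5935 -0.1346  0.059 ]
white 3056 [229.5 279.9] [0.5259 0.1859 0.059 ]
white 1788 [490.4 273.9] [ 0.5165 -0.3058  0.059 ]
white 143 [260.  278.8] [0.5255 0.1284 0.059 ]
white 160 [234.3 286.2] [0.5137 0.1769 0.059 ]
white 111 [208.6 293.5] [0.5019 0.2253 0.059 ]
white 148 [182.7 301. ] [0.4898 0.2738 0.059 ]
dark [ 47  56 213] [387.6 253.8] [ 0.5701 -0.1195  0.022 ]
dark [5 3 8] [392. 220.] [ 0.6383 -0.1326  0.022 ]
dark [ 21  22 194] [396.6 238.6] [ 0.5999 -0.1391  0.022 ]
dark [ 5  5 18] [483.9 254.2] [ 0.5613 -0.3083  0.022 ]
dark [3 3 7] [494. 294.] [ 0.4823 -0.3199  0.022 ]
```

View pics/c1.png

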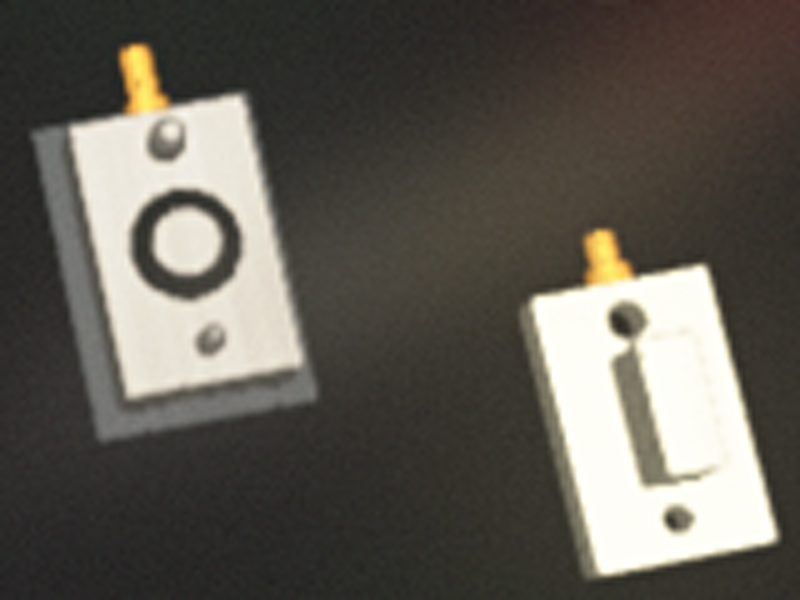

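The crop confirms it. In the steel lower half (left), the thick dowel is at crop (168,138) next to the port and the thin one at (210,338). In the white upper half (right), the big hole is at (627,318) next to the port and the small one at (679,517). I'll go to the round key with shut fingers.

```bash
python3 -m crank '[{"fingers":0,"dx":-300,"dy":-230,"dz":0,"wz":-24},{"fingers":0,"dx":-300,"dy":-230,"dz":0,"wz":-24},{"fingers":0,"dx":-300,"dy":-230,"dz":0,"wz":-24},{"fingers":0,"dx":-300,"dy":-230,"dz":0,"wz":-24},{"fingers":0,"dx":-300,"dy":-230,"dz":0,"wz":-24},{"fingers":0,"dx":-300,"dy":-230,"dz":0,"wz":-24},{"fingers":0,"dx":-300,"dy":-230,"dz":0,"wz":-24},{"fingers":0,"dx":-300,"dy":-230,"dz":0,"wz":-24}]'; cat >> h.py <<'E'
def go(p,yaw=None):
    o=arm.get_obs();q=o['tcp_rot'];r=R.from_quat(np.roll(q,-1)).as_matrix()
    a=np.degrees(np.arctan2(r[1,1],r[0,1]))
    print('t',round(o['time_s'],2),'pos',o['ee_pos'].round(4),'F',o['force'].round(1),'yaw',a.round(2),'tilt',r[:2,2].round(4),'w',round(o['gripper_width'],4),'->',tool(q,np.array(p)-o['ee_pos']).round(1), '' if yaw is None else -((yaw-a+90)%180-90))
E
python3 -c "
from h import *
go([.5255,.1284,.075])"
```

```text
t 0.15 pos [0.1647 0.6024 0.2054] F [-0.5 -0.3  0.8] yaw 74.72 tilt [-0.0003 -0.0014] w 0.0853 -> [-473.  -361.9  130.9] schema error: expected keys fingers, dx, dy, dz, wx, wy, wz
```

```bash
python3 -m crank '[{"fingers":0,"dx":-300,"dy":-230,"dz":0,"wx":0,"wy":0,"wz":-24},{"fingers":0,"dx":-300,"dy":-230,"dz":0,"wx":0,"wy":0,"wz":-24},{"fingers":0,"dx":-300,"dy":-230,"dz":0,"wx":0,"wy":0,"wz":-24},{"fingers":0,"dx":-300,"dy":-230,"dz":0,"wx":0,"wy":0,"wz":-24},{"fingers":0,"dx":-300,"dy":-230,"dz":0,"wx":0,"wy":0,"wz":-24},{"fingers":0,"dx":-300,"dy":-230,"dz":0,"wx":0,"wy":0,"wz":-24},{"fingers":0,"dx":-300,"dy":-230,"dz":0,"wx":0,"wy":0,"wz":-24},{"fingers":0,"dx":-300,"dy":-230,"dz":0,"wx":0,"wy":0,"wz":-24}]'; 
python3 -c "
from h import *
go([.5255,.1284,.085],98.35)"
```

```text
time_s: 0.95
ee_pos: [0.396, 0.2971, 0.2056]
tcp_rot: [0.0, -0.073, 0.997, -0.002]
force: [0.2, -0.2, -0.2]
gripper_width: -0.0001
grip_force: 0.0
t 0.95 pos [0.396  0.2971 0.2056] F [ 0.2 -0.2 -0.2] yaw 98.4 tilt [ 0.0005 -0.0031] w -0.0001 -> [-103.4 -185.5  121.2] 0.04955480805604395
```

```bash
python3 -m crank '[{"fingers":0,"dx":-103,"dy":-186,"dz":50,"wx":0,"wy":0,"wz":0},{"fingers":0,"dx":-103,"dy":-186,"dz":50,"wx":0,"wy":0,"wz":0},{"fingers":0,"dx":-103,"dy":-186,"dz":50,"wx":0,"wy":0,"wz":0},{"fingers":0,"dx":-103,"dy":-186,"dz":50,"wx":0,"wy":0,"wz":0},{"fingers":0,"dx":-103,"dy":-186,"dz":50,"wx":0,"wy":0,"wz":0},{"fingers":0,"dx":-103,"dy":-186,"dz":50,"wx":0,"wy":0,"wz":0},{"fingers":0,"dx":-103,"dy":-186,"dz":50,"wx":0,"wy":0,"wz":0}]'; 
python3 - <<'E'
from h import *
go([.5255,.1284,.075],98.35)
o=arm.get_obs();f=arm.grab_frame('wrist')[:,:,::-1].copy();cv2.imwrite('pics/w1.png',f)
cm=cam('wrist',(o['ee_pos'],o['tcp_rot']))
for p in([.5255,.1284,.059],[.5137,.1769,.059],[.5019,.2253,.059],[.4898,.2738,.059]):print(w2px(cm,p).round(0))
E
```

```text
time_s: 1.65
ee_pos: [0.523, 0.1345, 0.1559]
tcp_rot: [-0.0, -0.076, 0.997, 0.001]
force: [-0.8, 1.2, -0.6]
gripper_width: -0.0
grip_force: 0.0
t 1.65 pos [0.523  0.1345 0.1559] F [-0.8  1.2 -0.6] yaw 98.72 tilt [-0.0008  0.001 ] w -0.0 -> [-1.6 -6.5 80.9] 0.3669905209048636
[316. 236.]
[385. 230.]
[455. 224.]
[525. 217.]
```

View pics/w1.png

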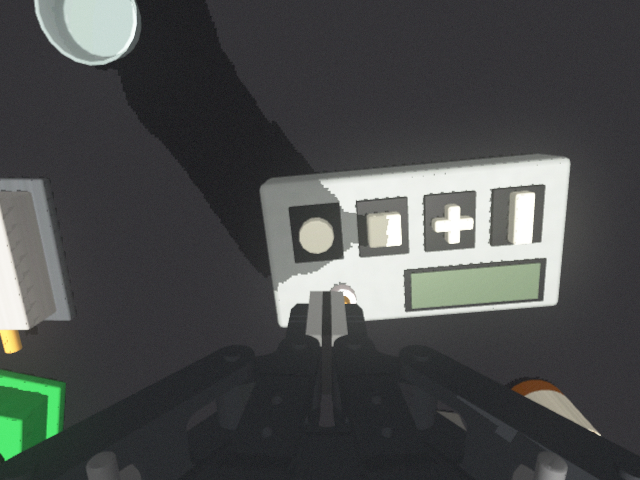

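The wrist view shows round at (316,236), square (384,230), cross (454,224) and bar (520,218). All are within about 2 mm of my projections. I'll go down gently over the round key, letting the arm settle first.

```bash
python3 -m crank '[{"fingers":0,"dx":0,"dy":0,"dz":50,"wx":0,"wy":0,"wz":0},{"fingers":0,"dx":0,"dy":0,"dz":70,"wx":0,"wy":0,"wz":0},{"fingers":0,"dx":0,"dy":0,"dz":80,"wx":0,"wy":0,"wz":0},{"fingers":0,"dx":0,"dy":0,"dz":80,"wx":0,"wy":0,"wz":0},{"fingers":0,"dx":0,"dy":0,"dz":80,"wx":0,"wy":0,"wz":0}]'; 
python3 - <<'E'
from h import *
go([.5255,.1284,.053],98.35)
E
```

```text
time_s: 2.2
ee_pos: [0.5239, 0.135, 0.077]
tcp_rot: [0.001, -0.077, 0.997, 0.0]
force: [-0.3, -0.2, 0.9]
gripper_width: -0.0003
grip_force: 0.0
t 2.2 pos [0.5239 0.135  0.077 ] F [-0.3 -0.2  0.9] yaw 98.8 tilt [0.0015 0.0011] w -0.0003 -> [-0.5 -6.8 24. ] 0.4510276408004614
```

```bash
python3 -m crank '[{"fingers":0,"dx":-1,"dy":-7,"dz":5,"wx":0,"wy":0,"wz":0},{"fingers":0,"dx":-1,"dy":-7,"dz":14,"wx":0,"wy":0,"wz":0},{"fingers":0,"dx":-1,"dy":-7,"dz":20,"wx":0,"wy":0,"wz":0},{"fingers":0,"dx":-1,"dy":-7,"dz":24,"wx":0,"wy":0,"wz":0},{"fingers":0,"dx":-1,"dy":-7,"dz":25,"wx":0,"wy":0,"wz":0},{"fingers":0,"dx":-1,"dy":-7,"dz":25,"wx":0,"wy":0,"wz":0}]'; 
python3 - <<'E'
from h import *
go([.5255,.1284,.053],98.35)
E
```

```text
time_s: 2.8
ee_pos: [0.5254, 0.1271, 0.0507]
tcp_rot: [-0.0, -0.076, 0.997, 0.0]
force: [-0.1, 0.9, -0.1]
gripper_width: 0.0001
grip_force: 0.0
t 2.8 pos [0.5254 0.1271 0.0507] F [-0.1  0.9 -0.1] yaw 98.73 tilt [-0.0005  0.    ] w 0.0001 -> [-0.3  1.3 -2.3] 0.3790697083372123
```

```bash
python3 -m crank '[{"fingers":0,"dx":0,"dy":0,"dz":2,"wx":0,"wy":0,"wz":0},{"fingers":0,"dx":0,"dy":0,"dz":2,"wx":0,"wy":0,"wz":0}]'; 
python3 - <<'E'
from h import *
go([.5255,.1284,.053],98.35)
for n in('side','wrist'): cv2.imwrite(f'pics/{n}2.png',arm.grab_frame(n)[:,:,::-1])
a=cv2.imread('pics/side2.png')[260:400,250:400];b=cv2.imread('pics/wrist2.png')
cv2.imwrite('pics/m2.png',np.hstack([cv2.resize(a,(400,373)),cv2.resize(b,(400,373))]))
E
```

```text
time_s: 3.0
ee_pos: [0.5255, 0.127, 0.0489]
tcp_rot: [-0.0, -0.076, 0.997, 0.0]
force: [0.0, -0.2, 0.7]
gripper_width: 0.0002
grip_force: 0.0
t 3.0 pos [0.5255 0.127  0.0489] F [ 0.  -0.2  0.7] yaw 98.72 tilt [-0.      0.0001] w 0.0002 -> [-0.2  1.4 -4.1] 0.3713529588835769
```

View pics/m2.png

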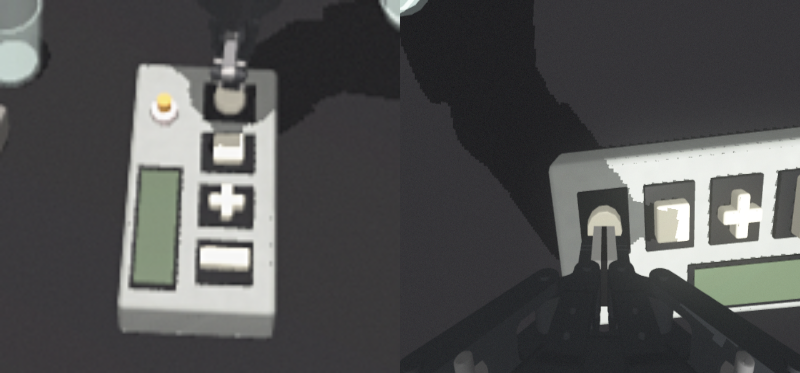

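```bash
python3 - <<'E'
from h import *
o=arm.get_obs();S=cam('side');W=cam('wrist',(o['ee_pos'],o['tcp_rot']))
print('side cam',S[2].round(3))
f=lambda p:((p-[250,260])*2.667).round(0)
p=o['ee_pos']
print('tcp side crop',f(w2px(S,p)),'key up',f(w2px(S,[.5255,.1284,.059])),'sq',f(w2px(S,[.5137,.1769,.059])))
print('tcp +20mm',f(w2px(S,p+[0,0,.02])))
print('wrist tcp',w2px(W,p),'key',w2px(W,[.5255,.1284,.059]),w2px(W,[.5255,.1284,.054]))
im=cv2.imread('pics/side2.png');b=cv2.imread('pics/wrist2.png')
a=cv2.resize(im[270:310,315:360],(450,400),interpolation=cv2.INTER_CUBIC)
c=cv2.resize(b[220:340,270:375],(350,400),interpolation=cv2.INTER_CUBIC)
cv2.imwrite('pics/m3.png',np.hstack([a,c]))
E
```

```text
side cam [0.377 0.805 1.03 ]
tcp side crop [230. 101.] key up [230.  95.] sq [228. 146.]
tcp +20mm [231.  87.]
wrist tcp [324.35577004 286.79025386] key [327.37702247 295.78938927] [327.33295863 291.25250546]
```

View pics/m3.png

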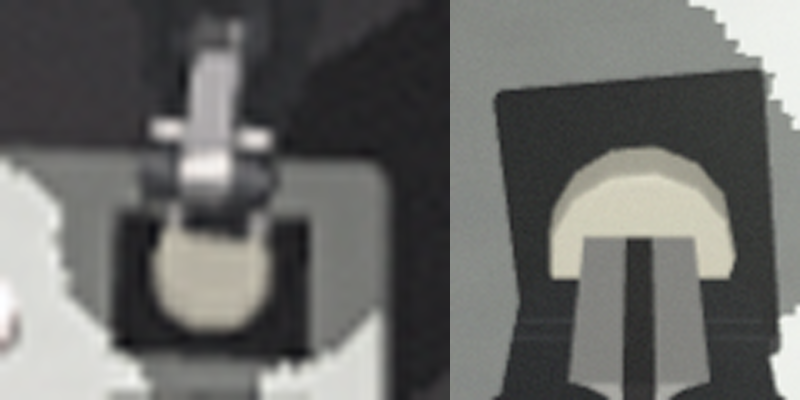

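The side view shows the cap unobscured, with the fingertip at about (215,215), still above it. The real tips must sit roughly 20 mm behind the reported TCP. I'll keep going down in small, force-watched steps.

```bash
for i in 1; do python3 -m crank '[{"fingers":0,"dx":0,"dy":1,"dz":4,"wx":0,"wy":0,"wz":0},{"fingers":0,"dx":0,"dy":1,"dz":4,"wx":0,"wy":0,"wz":0}]' | grep -E 'ee_pos|^force'; done; python3 -m crank '[{"fingers":0,"dx":0,"dy":0,"dz":4,"wx":0,"wy":0,"wz":0},{"fingers":0,"dx":0,"dy":0,"dz":4,"wx":0,"wy":0,"wz":0}]' | grep -E 'ee_pos|^force'; python3 -m crank '[{"fingers":0,"dx":0,"dy":0,"dz":3,"wx":0,"wy":0,"wz":0},{"fingers":0,"dx":0,"dy":0,"dz":3,"wx":0,"wy":0,"wz":0}]' | grep -E 'ee_pos|^force'
```

```text
ee_pos: [0.5251, 0.1281, 0.0446]
force: [0.0, -0.2, 0.1]
ee_pos: [0.5251, 0.1279, 0.0405]
force: [-0.5, -0.2, 0.2]
ee_pos: [0.5252, 0.1279, 0.0376]
force: [0.1, -0.2, 0.1]
```

```bash
python3 -m crank '[{"fingers":0,"dx":0,"dy":0,"dz":3,"wx":0,"wy":0,"wz":0},{"fingers":0,"dx":0,"dy":0,"dz":3,"wx":0,"wy":0,"wz":0}]' | grep -E 'ee_pos|^force'; python3 -m crank '[{"fingers":0,"dx":0,"dy":0,"dz":2,"wx":0,"wy":0,"wz":0},{"fingers":0,"dx":0,"dy":0,"dz":2,"wx":0,"wy":0,"wz":0}]' | grep -E 'ee_pos|^force'
```

```text
ee_pos: [0.5252, 0.1279, 0.0347]
force: [0.7, -0.2, 0.1]
ee_pos: [0.5255, 0.128, 0.033]
force: [0.1, -0.3, 1.4]
```

```bash
python3 - <<'E'
from h import *
S=cam('side');a=arm.grab_frame('side')[:,:,::-1];b=arm.grab_frame('wrist')[:,:,::-1]
cv2.imwrite('pics/side4.png',a)
a=cv2.resize(a[262:312,315:360],(450,500),interpolation=cv2.INTER_CUBIC)
c=cv2.resize(b[200:350,270:375],(350,500),interpolation=cv2.INTER_CUBIC)
cv2.imwrite('pics/m4.png',np.hstack([a,c]))
E
```

```text
(no output)
```

View pics/m4.png

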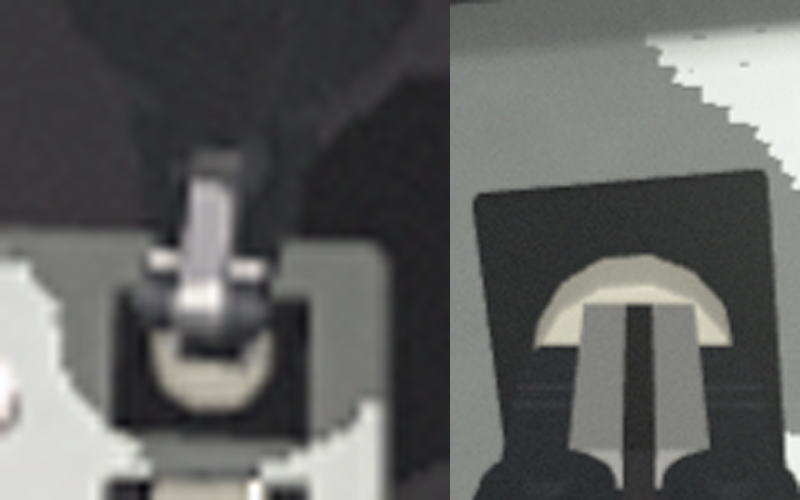

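The fingertip now covers the cap centre (side crop about (210,350)), and the force has started to rise. The tips are therefore about 26 mm behind the reported TCP.

```bash
python3 -m crank '[{"fingers":0,"dx":0,"dy":0,"dz":2,"wx":0,"wy":0,"wz":0},{"fingers":0,"dx":0,"dy":0,"dz":2,"wx":0,"wy":0,"wz":0}]' | grep -E 'ee_pos|^force'; python3 -m crank '[{"fingers":0,"dx":0,"dy":0,"dz":2,"wx":0,"wy":0,"wz":0},{"fingers":0,"dx":0,"dy":0,"dz":2,"wx":0,"wy":0,"wz":0}]' | grep -E 'ee_pos|^force'; python3 -m crank '[{"fingers":0,"dx":0,"dy":0,"dz":2,"wx":0,"wy":0,"wz":0},{"fingers":0,"dx":0,"dy":0,"dz":2,"wx":0,"wy":0,"wz":0}]' | grep -E 'ee_pos|^force'
```

```text
ee_pos: [0.5255, 0.128, 0.031]
force: [0.5, -0.5, 2.9]
ee_pos: [0.5255, 0.128, 0.029]
force: [-1.1, -0.7, 4.1]
ee_pos: [0.5256, 0.128, 0.0286]
force: [-2.9, -0.9, 18.3]
```

Fully down, with an 18 N stop at z = 0.0286. Next is the square key.

```bash
python3 -m crank '[{"fingers":0,"dx":0,"dy":0,"dz":-10,"wx":0,"wy":0,"wz":0},{"fingers":0,"dx":0,"dy":0,"dz":-22,"wx":0,"wy":0,"wz":0},{"fingers":0,"dx":2,"dy":25,"dz":-22,"wx":0,"wy":0,"wz":0},{"fingers":0,"dx":4,"dy":50,"dz":-22,"wx":0,"wy":0,"wz":0},{"fingers":0,"dx":4,"dy":50,"dz":-22,"wx":0,"wy":0,"wz":0},{"fingers":0,"dx":4,"dy":50,"dz":-22,"wx":0,"wy":0,"wz":0},{"fingers":0,"dx":4,"dy":50,"dz":-12,"wx":0,"wy":0,"wz":0},{"fingers":0,"dx":4,"dy":50,"dz":-12,"wx":0,"wy":0,"wz":0}]'| grep -E 'ee_pos|^force'
python3 - <<'E'
from h import *
go([.5137,.1769,.0286],98.35)
E
```

```text
ee_pos: [0.5133, 0.1749, 0.0377]
force: [-0.7, 0.2, -0.6]
t 5.6 pos [0.5133 0.1749 0.0377] F [-0.7  0.2 -0.6] yaw 98.62 tilt [-0.002 -0.002] w -0.0001 -> [-0.7  1.9  9.1] 0.27494760936401974
```

```bash
python3 -m crank '[{"fingers":0,"dx":-1,"dy":2,"dz":3,"wx":0,"wy":0,"wz":0},{"fingers":0,"dx":-1,"dy":2,"dz":6,"wx":0,"wy":0,"wz":0},{"fingers":0,"dx":-1,"dy":2,"dz":9,"wx":0,"wy":0,"wz":0},{"fingers":0,"dx":-1,"dy":2,"dz":11,"wx":0,"wy":0,"wz":0},{"fingers":0,"dx":-1,"dy":2,"dz":11,"wx":0,"wy":0,"wz":0},{"fingers":0,"dx":-1,"dy":2,"dz":11,"wx":0,"wy":0,"wz":0}]'| grep -E 'ee_pos|^force'

```

```text
ee_pos: [0.5149, 0.1788, 0.0288]
force: [-0.0, -0.8, 8.7]
```

```bash
python3 -m crank '[{"fingers":0,"dx":0,"dy":0,"dz":1,"wx":0,"wy":0,"wz":0},{"fingers":0,"dx":0,"dy":0,"dz":1,"wx":0,"wy":0,"wz":0}]'| grep -E 'ee_pos|^force'
python3 -m crank '[{"fingers":0,"dx":0,"dy":0,"dz":-15,"wx":0,"wy":0,"wz":0},{"fingers":0,"dx":0,"dy":0,"dz":-35,"wx":0,"wy":0,"wz":0},{"fingers":0,"dx":0,"dy":0,"dz":-35,"wx":0,"wy":0,"wz":0},{"fingers":0,"dx":5,"dy":48,"dz":-35,"wx":0,"wy":0,"wz":0},{"fingers":0,"dx":10,"dy":96,"dz":-35,"wx":0,"wy":0,"wz":0},{"fingers":0,"dx":10,"dy":98,"dz":-35,"wx":0,"wy":0,"wz":0},{"fingers":0,"dx":10,"dy":98,"dz":-25,"wx":0,"wy":0,"wz":0},{"fingers":0,"dx":10,"dy":98,"dz":-14,"wx":0,"wy":0,"wz":0}]'| grep -E 'ee_pos|^force'
python3 -m crank '[{"fingers":0,"dx":0,"dy":0,"dz":0,"wx":0,"wy":0,"wz":0}]'| grep -E '^force'
python3 - <<'E'
from h import *
go([.4898,.2738,.0286],98.35)
E
```

```text
ee_pos: [0.5149, 0.1788, 0.0286]
force: [-2.9, -0.7, 16.0]
ee_pos: [0.49, 0.2725, 0.0398]
force: [0.1, -1.1, -0.6]
force: [-0.4, -0.7, -0.6]
t 7.3 pos [0.489  0.271  0.0386] F [-0.4 -0.7 -0.6] yaw 98.58 tilt [-0.0033 -0.0042] w 0.0 -> [-1.2  2.7 10. ] 0.2313486417064894
```

```bash
python3 -m crank '[{"fingers":0,"dx":-1,"dy":2,"dz":3,"wx":0,"wy":0,"wz":0},{"fingers":0,"dx":-1,"dy":2,"dz":6,"wx":0,"wy":0,"wz":0},{"fingers":0,"dx":-1,"dy":2,"dz":9,"wx":0,"wy":0,"wz":0},{"fingers":0,"dx":-1,"dy":2,"dz":11,"wx":0,"wy":0,"wz":0},{"fingers":0,"dx":-1,"dy":2,"dz":12,"wx":0,"wy":0,"wz":0},{"fingers":0,"dx":-1,"dy":2,"dz":12,"wx":0,"wy":0,"wz":0}]'| grep -E 'ee_pos|^force'

```

```text
ee_pos: [0.491, 0.2761, 0.0293]
force: [0.4, -2.3, 5.3]
```

```bash
python3 -m crank '[{"fingers":0,"dx":0,"dy":-1,"dz":2,"wx":0,"wy":0,"wz":0},{"fingers":0,"dx":0,"dy":-1,"dz":2,"wx":0,"wy":0,"wz":0}]'| grep -E 'ee_pos|^force'
python3 -c "
from h import *
go([.5218,-.3141,.16],98.35)"
```

```text
ee_pos: [0.4911, 0.2761, 0.0286]
force: [-1.5, -2.1, 15.1]
t 8.1 pos [0.4911 0.2761 0.0286] F [-1.5 -2.1 15.1] yaw 98.73 tilt [0.0016 0.0012] w 0.0001 -> [  58.9 -587.9 -132. ] 0.37625316376013984
```

All three keys are pressed. I'll lift and travel to the upper half, opening the fingers on the way.

```bash
python3 -m crank '[{"fingers":0,"dx":0,"dy":0,"dz":-40,"wx":0,"wy":0,"wz":0},{"fingers":0,"dx":0,"dy":0,"dz":-90,"wx":0,"wy":0,"wz":0},{"fingers":0,"dx":3,"dy":-30,"dz":-130,"wx":0,"wy":0,"wz":0},{"fingers":0,"dx":8,"dy":-80,"dz":-135,"wx":0,"wy":0,"wz":0},{"fingers":0,"dx":13,"dy":-129,"dz":-135,"wx":0,"wy":0,"wz":0},{"fingers":0.5,"dx":18,"dy":-178,"dz":-135,"wx":0,"wy":0,"wz":0},{"fingers":1,"dx":23,"dy":-227,"dz":-135,"wx":0,"wy":0,"wz":0},{"fingers":1,"dx":28,"dy":-276,"dz":-135,"wx":0,"wy":0,"wz":0}]'| grep -E 'ee_pos|^force'
python3 -m crank '[{"fingers":1,"dx":5,"dy":-49,"dz":0,"wx":0,"wy":0,"wz":0},{"fingers":1,"dx":10,"dy":-98,"dz":0,"wx":0,"wy":0,"wz":0},{"fingers":1,"dx":15,"dy":-147,"dz":0,"wx":0,"wy":0,"wz":0},{"fingers":1,"dx":20,"dy":-196,"dz":0,"wx":0,"wy":0,"wz":0},{"fingers":1,"dx":25,"dy":-245,"dz":0,"wx":0,"wy":0,"wz":0},{"fingers":1,"dx":31,"dy":-290,"dz":0,"wx":0,"wy":0,"wz":0},{"fingers":1,"dx":31,"dy":-300,"dz":0,"wx":0,"wy":0,"wz":0},{"fingers":1,"dx":31,"dy":-311,"dz":0,"wx":0,"wy":0,"wz":0}]'| grep -E 'ee_pos|^force'
python3 -m crank '[{"fingers":1,"dx":0,"dy":0,"dz":0,"wx":0,"wy":0,"wz":0},{"fingers":1,"dx":0,"dy":0,"dz":0,"wx":0,"wy":0,"wz":0}]'| grep -E '^force'
python3 - <<'E'
from h import *
go([.5218,-.3141,.01],98.35)
o=arm.get_obs();f=arm.grab_frame('wrist')[:,:,::-1].copy();cv2.imwrite('pics/w5.png',f);np.save('p5.npy',np.r_[o['ee_pos'],o['tcp_rot']])
E
```

```text
ee_pos: [0.5044, -0.0032, 0.162]
force: [1.2, -0.1, 0.1]
ee_pos: [0.5207, -0.3145, 0.1614]
force: [-0.0, 1.2, -0.2]
force: [-0.3, 1.1, -0.4]
t 9.9 pos [ 0.5217 -0.3115  0.1619] F [-0.3  1.1 -0.4] yaw 98.87 tilt [-0.      0.0017] w 0.0853 -> [  0.4  -2.8 151.9] 0.5173619801390572
```

View pics/w5.png

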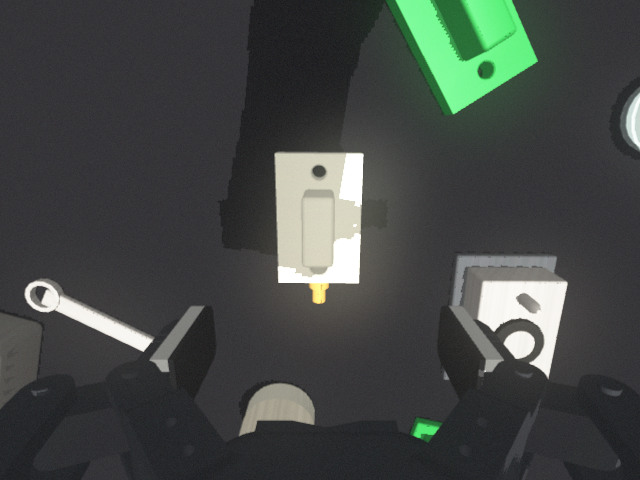

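The wrist view shows the white upper half squarely between the fingers. Its small hole is at (319,171), the rib around (317,229) and the port at (319,293). The steel lower half is at the right and the bottle is beyond, at (277,415).

```bash
python3 - <<'E'
from h import *
p=np.load('p5.npy');cm=cam('wrist',(p[:3],p[3:]));im=cv2.imread('pics/w5.png');T=cam('top')
m=(im.min(axis=2)>110).astype(np.uint8);m[300:]=0;m[:,:200]=0;m[:,420:]=0
cs=max(cv2.findContours(m,cv2.RETR_EXTERNAL,cv2.CHAIN_APPROX_NONE)[0],key=cv2.contourArea)
r=cv2.minAreaRect(cs);c=np.array([px2w(cm,q,.022) for q in cv2.boxPoints(r)])
print('rect',r,'plate centre',c.mean(0).round(4)); e=[c[i+1]-c[i] for i in range(3)]
for v in e: print(np.linalg.norm(v).round(4),np.degrees(np.arctan2(v[1],v[0])).round(2))
d=cv2.cvtColor(im,cv2.COLOR_BGR2GRAY)[160:183,308:331]
for s,q in blobs(d<90,10): print('small hole',q+[308,160],px2w(cm,q+[308,160],.022).round(4))
for q in((317.5,192),(318,267)): print('rib ends',px2w(cm,q,.062).round(4))
print('bottle cap',px2w(T,(503,148),.15).round(3), 'wrist cap', px2w(cm,(280,400),.15).round(3))
E
```

```text
rect ((318.5, 225.5), (147.0, 89.0), 90.0) plate centre [ 0.5309 -0.3153  0.022 ]
0.0701 98.81
0.1265 10.4
0.0785 -81.25
small hole [318.58823529 170.68627451] [ 0.4828 -0.3224  0.022 ]
rib ends [ 0.4934 -0.321   0.062 ]
rib ends [ 0.5491 -0.3123  0.062 ]
bottle cap [ 0.731 -0.324  0.15 ] wrist cap [ 0.598 -0.325  0.15 ]
```

```bash
python3 -m crank '[{"fingers":1,"dx":0,"dy":-4,"dz":30,"wx":0,"wy":0,"wz":0},{"fingers":1,"dx":0,"dy":-4,"dz":70,"wx":0,"wy":0,"wz":0},{"fingers":1,"dx":0,"dy":-4,"dz":100,"wx":0,"wy":0,"wz":0},{"fingers":1,"dx":0,"dy":-4,"dz":110,"wx":0,"wy":0,"wz":0},{"fingers":1,"dx":0,"dy":-4,"dz":110,"wx":0,"wy":0,"wz":0},{"fingers":1,"dx":0,"dy":-4,"dz":110,"wx":0,"wy":0,"wz":0}]' | grep -E 'ee_pos|^force'
python3 -c "
from h import *
go([.5220,-.3160,.005],98.7)"
```

```text
ee_pos: [0.5233, -0.3173, 0.0533]
force: [0.6, -0.2, -0.5]
t 10.55 pos [ 0.5233 -0.3173  0.0533] F [ 0.6 -0.2 -0.5] yaw 98.78 tilt [ 0.0022 -0.0004] w 0.0853 -> [ 1.2  1.5 48.3] 0.0781115131499206
```

```bash
python3 -m crank '[{"fingers":1,"dx":1,"dy":1,"dz":15,"wx":0,"wy":0,"wz":0},{"fingers":1,"dx":1,"dy":1,"dz":30,"wx":0,"wy":0,"wz":0},{"fingers":1,"dx":1,"dy":1,"dz":40,"wx":0,"wy":0,"wz":0},{"fingers":1,"dx":1,"dy":1,"dz":46,"wx":0,"wy":0,"wz":0},{"fingers":1,"dx":1,"dy":1,"dz":46,"wx":0,"wy":0,"wz":0}]' | grep -E 'ee_pos|^force'
python3 -m crank '[{"fingers":0.5,"dx":0,"dy":0,"dz":0,"wx":0,"wy":0,"wz":0},{"fingers":0.4,"dx":0,"dy":0,"dz":0,"wx":0,"wy":0,"wz":0},{"fingers":0.1,"dx":0,"dy":0,"dz":0,"wx":0,"wy":0,"wz":0},{"fingers":0.1,"dx":0,"dy":0,"dz":0,"wx":0,"wy":0,"wz":0},{"fingers":0.1,"dx":0,"dy":0,"dz":0,"wx":0,"wy":0,"wz":0},{"fingers":0.1,"dx":0,"dy":0,"dz":0,"wx":0,"wy":0,"wz":0}]' 60
python3 -c "
from h import *
go([.5220,-.3160,.007],98.7)
b=arm.grab_frame('wrist')[:,:,::-1];cv2.imwrite('pics/w6.png',b)"
```

```text
ee_pos: [0.5204, -0.3167, 0.0053]
force: [-0.7, 0.2, 0.3]
time_s: 11.65
ee_pos: [0.5211, -0.3172, 0.0065]
tcp_rot: [0.0, -0.076, 0.997, -0.0]
force: [-0.7, 0.0, 4.1]
gripper_width: 0.0227
grip_force: 60.5
t 11.65 pos [ 0.5211 -0.3172  0.0065] F [-0.7  0.   4.1] yaw 98.7 tilt [ 0.0008 -0.0005] w 0.0227 -> [-1.   1.  -0.5] 0.004976911319729993
```

View pics/w6.png

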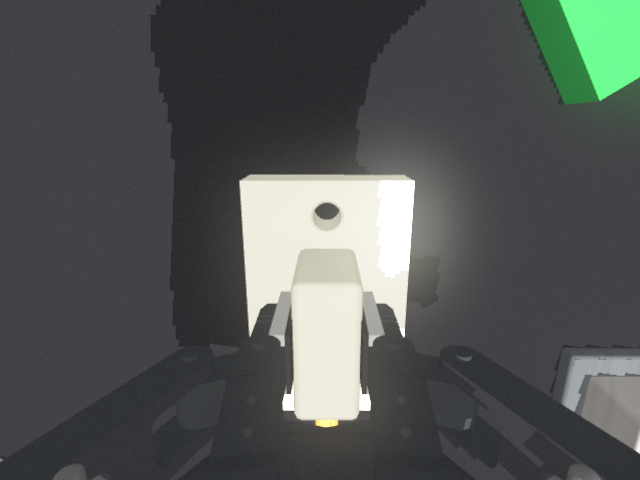

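The rib is pinched squarely (opening 22.7 mm, 60 N), with the small hole at (327,214). I'll lift and carry it to the far side of the lower half, so the wrist camera sees both.

```bash
python3 -m crank '[{"fingers":0.1,"dx":0,"dy":0,"dz":-20,"wx":0,"wy":0,"wz":0},{"fingers":0.1,"dx":0,"dy":0,"dz":-60,"wx":0,"wy":0,"wz":0},{"fingers":0.1,"dx":0,"dy":0,"dz":-105,"wx":0,"wy":0,"wz":0},{"fingers":0.1,"dx":0,"dy":0,"dz":-150,"wx":0,"wy":0,"wz":0},{"fingers":0.1,"dx":0,"dy":0,"dz":-165,"wx":0,"wy":0,"wz":0},{"fingers":0.1,"dx":-10,"dy":24,"dz":-165,"wx":0,"wy":0,"wz":0},{"fingers":0.1,"dx":-24,"dy":60,"dz":-165,"wx":0,"wy":0,"wz":0},{"fingers":0.1,"dx":-40,"dy":100,"dz":-165,"wx":0,"wy":0,"wz":0}]' 80 | grep -E 'ee_pos|^force|grip'
python3 -m crank '[{"fingers":0.1,"dx":-16,"dy":40,"dz":0,"wx":0,"wy":0,"wz":0},{"fingers":0.1,"dx":-32,"dy":80,"dz":0,"wx":0,"wy":0,"wz":0},{"fingers":0.1,"dx":-50,"dy":120,"dz":0,"wx":0,"wy":0,"wz":0},{"fingers":0.1,"dx":-70,"dy":155,"dz":0,"wx":0,"wy":0,"wz":0},{"fingers":0.1,"dx":-80,"dy":182,"dz":0,"wx":0,"wy":0,"wz":0},{"fingers":0.1,"dx":-80,"dy":182,"dz":0,"wx":0,"wy":0,"wz":0},{"fingers":0.1,"dx":-80,"dy":182,"dz":0,"wx":0,"wy":0,"wz":0},{"fingers":0.1,"dx":-80,"dy":182,"dz":0,"wx":0,"wy":0,"wz":0}]' | grep -E 'ee_pos|^force|grip'
python3 - <<'E'
from h import *
go([.597,-.137,.12],98.7)
o=arm.get_obs();f=arm.grab_frame('wrist')[:,:,::-1].copy();cv2.imwrite('pics/w7.png',f);np.save('p7.npy',np.r_[o['ee_pos'],o['tcp_rot']])
cm=cam('wrist',(o['ee_pos'],o['tcp_rot']))
for z,p in((.05,[.597,-.137,.05]),):print(w2px(cm,p))
cv2.imwrite('pics/c7.png',cv2.resize(f[100:340,30:350],(800,600),interpolation=cv2.INTER_CUBIC))
E
```

```text
ee_pos: [0.544, -0.2123, 0.1703]
force: [0.4, 0.4, -3.5]
gripper_width: 0.0226
grip_force: 79.0
ee_pos: [0.5957, -0.022, 0.1703]
force: [0.2, -0.6, -2.4]
gripper_width: 0.0227
grip_force: 79.0
t 13.3 pos [ 0.5957 -0.022   0.1703] F [ 0.2 -0.6 -2.4] yaw 98.61 tilt [-0.002  -0.0016] w 0.0227 -> [  15.9 -113.9   50.5] -0.09183133153547374
[176.68322994 205.76811336]
```

View pics/c7.png

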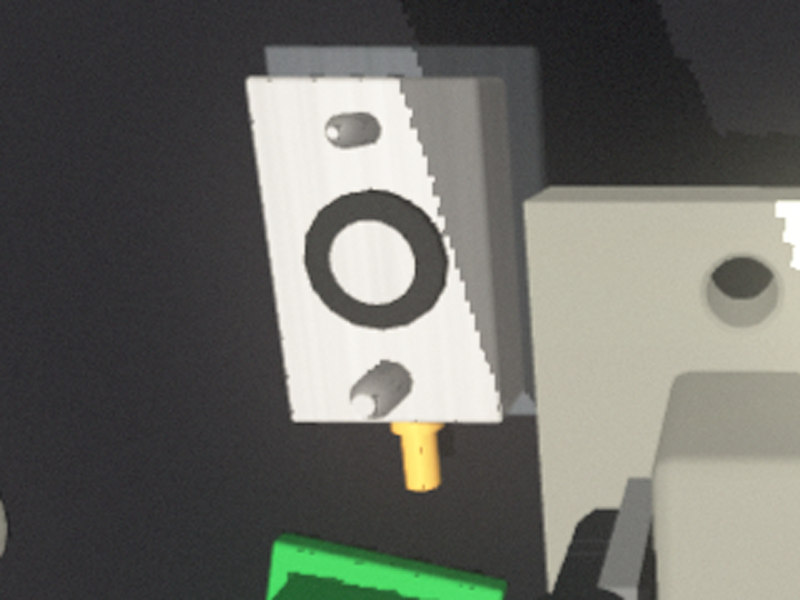

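This crop shows:
- **Lower half:** small dowel tip at (333,131), big dowel tip at (362,405) and seal centre at (376,260). The top face corners are (250,80), (478,80), (502,420) and (292,420).
- **Held part:** its small hole is at (742,291).

```bash
python3 - <<'E'
from h import *
p=np.load('p7.npy');cm=cam('wrist',(p[:3],p[3:]));T=cam('top');S=cam('side')
W=lambda x,y,z:px2w(cm,(30+x/2.5-.3,100+y/2.5-.3),z)
im=cv2.imread('pics/w7.png');g=cv2.cvtColor(im,cv2.COLOR_BGR2GRAY)
def ang(v):return np.degrees(np.arctan2(v[1],v[0])).round(2)
sd,bd=W(333,131,.069),W(362,405,.069)
print('wrist dowels',sd.round(4),bd.round(4),'mid',((sd+bd)/2).round(4),np.linalg.norm(bd-sd).round(4),ang(bd-sd))
print('seal',W(376,260,.05).round(4))
c=np.array([W(*q,.045) for q in((250,80),(478,80),(502,420),(292,420))])
print('face',c.mean(0).round(4),ang(c[3]-c[0]),ang(c[2]-c[1]))
# top camera
t=cv2.imread('pics/top0.png')
sd,bd=px2w(T,(360+211/5-.4,190+333/5-.4),.069),px2w(T,(360+168/5-.4,190+133/5-.4),.069)
print('top dowels',sd.round(4),bd.round(4),'mid',((sd+bd)/2).round(4),np.linalg.norm(bd-sd).round(4),ang(bd-sd),'seal',px2w(T,(396.6,238.6),.05).round(4))
# held part: hole rel. tool
zt=p[2]+.0155
h=px2w(cm,(30+742/2.5-.3,100+291/2.5-.3),zt);a=np.radians(8.7)
print('held hole',h.round(4),'tool mm',tool(p[3:],h-p[:3]).round(1),'origin rel tool x should be hole-40')
p5=np.r_[0.5211,-0.3172,0.0065];q=p[3:];c6=cam('wrist',(p5,q));h6=px2w(c6,(327,216),.022);print('at grasp',h6.round(4),tool(q,h6-p5).round(1))
E
```

```text
wrist dowels [ 0.556  -0.1409  0.069 ] [ 0.6352 -0.13    0.069 ] mid [ 0.5956 -0.1354  0.069 ] 0.0799 7.83
seal [ 0.595  -0.1345  0.05  ]
face [ 0.5955 -0.1346  0.045 ] 7.56 8.28
top dowels [ 0.5556 -0.1401  0.069 ] [ 0.6338 -0.1292  0.069 ] mid [ 0.5947 -0.1346  0.069 ] 0.0789 7.95 seal [ 0.594  -0.1353  0.05  ]
held hole [ 0.5583 -0.0266  0.1858] tool mm [ 37.8   1.  -15.4] origin rel tool x should be hole-40
at grasp [ 0.4836 -0.3216  0.022 ] [ 37.8   1.2 -15.4]
```

```bash
python3 -m crank '[{"fingers":0.1,"dx":6,"dy":-35,"dz":0,"wx":0,"wy":0,"wz":0.7},{"fingers":0.1,"dx":13,"dy":-75,"dz":10,"wx":0,"wy":0,"wz":0.7},{"fingers":0.1,"dx":18,"dy":-103,"dz":30,"wx":0,"wy":0,"wz":0.7},{"fingers":0.1,"dx":19,"dy":-113,"dz":50,"wx":0,"wy":0,"wz":0.7},{"fingers":0.1,"dx":19,"dy":-113,"dz":60,"wx":0,"wy":0,"wz":0.7},{"fingers":0.1,"dx":19,"dy":-113,"dz":60,"wx":0,"wy":0,"wz":0.7},{"fingers":0.1,"dx":19,"dy":-113,"dz":60,"wx":0,"wy":0,"wz":0.7}]' | grep -E 'ee_pos|^force|grip'
python3 -c "
from h import *
go([.5935,-.1363,.0835],97.95)"
```

```text
ee_pos: [0.5955, -0.1329, 0.1115]
force: [0.1, -0.1, -2.2]
gripper_width: 0.0229
grip_force: 79.3
t 14.05 pos [ 0.5955 -0.1329  0.1115] F [ 0.1 -0.1 -2.2] yaw 98.11 tilt [0.0009 0.0015] w 0.0229 -> [ 2.5 -3.1 28. ] 0.1568302799109489
```

```bash
python3 -m crank '[{"fingers":0.1,"dx":2,"dy":-3,"dz":10,"wx":0,"wy":0,"wz":0},{"fingers":0.1,"dx":2,"dy":-3,"dz":22,"wx":0,"wy":0,"wz":0},{"fingers":0.1,"dx":2,"dy":-3,"dz":28,"wx":0,"wy":0,"wz":0},{"fingers":0.1,"dx":2,"dy":-3,"dz":28,"wx":0,"wy":0,"wz":0},{"fingers":0.1,"dx":2,"dy":-3,"dz":28,"wx":0,"wy":0,"wz":0}]' | grep -E 'ee_pos|^force|grip'
python3 - <<'E'
from h import *
go([.5935,-.1363,.0755],97.95)
o=arm.get_obs();f=arm.grab_frame('wrist')[:,:,::-1].copy();cv2.imwrite('pics/w8.png',f);cv2.imwrite('pics/t8.png',arm.grab_frame('top')[:,:,::-1])
E
```

```text
ee_pos: [0.5934, -0.1375, 0.0828]
force: [-0.2, -0.8, -1.8]
gripper_width: 0.0234
grip_force: 79.3
t 14.55 pos [ 0.5934 -0.1375  0.0828] F [-0.2 -0.8 -1.8] yaw 98.03 tilt [-0.0002  0.0003] w 0.0234 -> [-0.2  1.2  7.3] 0.08265224952377537
```

```bash
python3 -m crank '[{"fingers":0.1,"dx":0,"dy":1,"dz":3,"wx":0,"wy":0,"wz":0},{"fingers":0.1,"dx":0,"dy":1,"dz":6,"wx":0,"wy":0,"wz":0},{"fingers":0.1,"dx":0,"dy":1,"dz":8,"wx":0,"wy":0,"wz":0},{"fingers":0.1,"dx":0,"dy":1,"dz":8,"wx":0,"wy":0,"wz":0}]' | grep -E 'ee_pos|^force|grip'
python3 -m crank '[{"fingers":0.1,"dx":0,"dy":0,"dz":2,"wx":0,"wy":0,"wz":0},{"fingers":0.1,"dx":0,"dy":0,"dz":4,"wx":0,"wy":0,"wz":0},{"fingers":0.1,"dx":0,"dy":0,"dz":4,"wx":0,"wy":0,"wz":0}]' | grep -E 'ee_pos|^force|grip'
```

```text
ee_pos: [0.593, -0.1368, 0.0746]
force: [0.4, 0.6, -3.4]
gripper_width: 0.0232
grip_force: 79.3
ee_pos: [0.593, -0.1368, 0.0706]
force: [0.7, 0.0, -1.9]
gripper_width: 0.0228
grip_force: 79.3
```

```bash
python3 -m crank '[{"fingers":0.1,"dx":0,"dy":0,"dz":2,"wx":0,"wy":0,"wz":0},{"fingers":0.1,"dx":0,"dy":0,"dz":4,"wx":0,"wy":0,"wz":0},{"fingers":0.1,"dx":0,"dy":0,"dz":4,"wx":0,"wy":0,"wz":0}]' | grep -E 'ee_pos|^force|grip'
python3 -m crank '[{"fingers":0.1,"dx":0,"dy":0,"dz":2,"wx":0,"wy":0,"wz":0},{"fingers":0.1,"dx":0,"dy":0,"dz":4,"wx":0,"wy":0,"wz":0},{"fingers":0.1,"dx":0,"dy":0,"dz":4,"wx":0,"wy":0,"wz":0}]' | grep -E 'ee_pos|^force|grip'
```

```text
ee_pos: [0.5931, -0.1368, 0.0666]
force: [-0.4, -0.5, -3.3]
gripper_width: 0.0229
grip_force: 79.3
ee_pos: [0.5931, -0.1368, 0.0626]
force: [0.0, 0.7, -2.5]
gripper_width: 0.0225
grip_force: 79.3
```

The holes are past the tapers with no side force. I'll press against the seal with a firmer grip.

```bash
python3 -m crank '[{"fingers":0.1,"dx":0,"dy":0,"dz":2,"wx":0,"wy":0,"wz":0},{"fingers":0.1,"dx":0,"dy":0,"dz":5,"wx":0,"wy":0,"wz":0},{"fingers":0.1,"dx":0,"dy":0,"dz":7,"wx":0,"wy":0,"wz":0},{"fingers":0.1,"dx":0,"dy":0,"dz":7,"wx":0,"wy":0,"wz":0}]' 110 | grep -E 'ee_pos|^force|grip'
python3 -m crank '[{"fingers":0.1,"dx":0,"dy":0,"dz":1,"wx":0,"wy":0,"wz":0},{"fingers":0.1,"dx":0,"dy":0,"dz":3,"wx":0,"wy":0,"wz":0},{"fingers":0.1,"dx":0,"dy":0,"dz":3,"wx":0,"wy":0,"wz":0}]' | grep -E 'ee_pos|^force|grip'
```

```text
ee_pos: [0.5933, -0.1368, 0.0561]
force: [-1.0, -0.2, 3.2]
gripper_width: 0.0221
grip_force: 110.8
ee_pos: [0.5933, -0.1368, 0.0534]
force: [-1.8, -0.4, 6.3]
gripper_width: 0.0231
grip_force: 111.3
```

```bash
python3 -m crank '[{"fingers":0.1,"dx":0,"dy":0,"dz":1,"wx":0,"wy":0,"wz":0},{"fingers":0.1,"dx":0,"dy":0,"dz":2,"wx":0,"wy":0,"wz":0},{"fingers":0.1,"dx":0,"dy":0,"dz":2,"wx":0,"wy":0,"wz":0}]' | grep -E 'ee_pos|^force|grip'
python3 -m crank '[{"fingers":0.1,"dx":0,"dy":0,"dz":1,"wx":0,"wy":0,"wz":0},{"fingers":0.1,"dx":0,"dy":0,"dz":1,"wx":0,"wy":0,"wz":0}]' | grep -E 'ee_pos|^force|grip'
```

```text
ee_pos: [0.5933, -0.1368, 0.0518]
force: [-2.4, 0.1, 9.1]
gripper_width: 0.0224
grip_force: 112.1
ee_pos: [0.5932, -0.1368, 0.0516]
force: [-4.9, 0.3, 12.8]
gripper_width: 0.0222
grip_force: 112.9
```

```bash
python3 -m crank '[{"fingers":0.1,"dx":0,"dy":0,"dz":1,"wx":0,"wy":0,"wz":0},{"fingers":0.1,"dx":0,"dy":0,"dz":1,"wx":0,"wy":0,"wz":0},{"fingers":0.1,"dx":0,"dy":0,"dz":1,"wx":0,"wy":0,"wz":0}]' | grep -E 'ee_pos|^force|grip'
python3 - <<'E'
from h import *
o=arm.get_obs();go([.5933,-.1368,.0515],97.95);p=o['ee_pos'];q=o['tcp_rot'];cm=cam('wrist',(p,q))
f=arm.grab_frame('wrist')[:,:,::-1].copy();cv2.imwrite('pics/w9.png',f);g=f.max(axis=2)
# held small hole and plate still at same place in the tool?
a=cv2.imread('pics/w6.png');cv2.imwrite('pics/x.png',f)
for n,i in(('grasp',a),('now',f),('carry',cv2.imread('pics/w7.png'))):
    gg=cv2.cvtColor(i,cv2.COLOR_BGR2GRAY);t=cv2.cvtColor(a,cv2.COLOR_BGR2GRAY)[255:330,285:370]
    r=cv2.minMaxLoc(cv2.matchTemplate(gg,t,cv2.TM_CCOEFF_NORMED));print(n,r[1],r[3])
E
```

```text
ee_pos: [0.5932, -0.1368, 0.0516]
force: [-7.4, 0.3, 21.4]
gripper_width: 0.0224
grip_force: 113.9
t 17.45 pos [ 0.5932 -0.1368  0.0516] F [-7.4  0.3 21.4] yaw 98.0 tilt [ 0.0006 -0.001 ] w 0.0224 -> [-0.1  0.   0.1] 0.05391739553422781
grasp 1.0 (285, 255)
now 0.9729517102241516 (285, 255)
carry 0.9843344688415527 (285, 255)
```

The part hasn't slipped in the grip. The hard stop at z = 0.0516 matches the predicted home height of 0.0515, and the push is about 21 N. Handing in.

```bash
python3 -c "
from workcell import arm
print(arm.close_job())"
```

```text
the job is handed in; nothing more can be done
None
```

I pressed the round, square and bar keys fully down in that order, leaving the cross key alone, then fitted the white upper half onto the dowels. I handed in at about 17.5 s with the gripper still holding the faces together at about 21 N; the judge's verdict isn't shown.

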